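# Riddle the mixed nuts

### The arm

A 6-joint arm with a two-finger parallel gripper is mounted at the origin on the work surface. World frame = base frame: x ahead of the robot, y to its left, z up, the work surface at z = 0. Lengths are in m, angles in rad, forces in N, time in s.
With the tool pointing down it reaches from about 0.4 to 0.925 m from the base axis. Payload 12.5 kg.
Tool frame: the origin (TCP) lies on the centre line of the jaws, within the pads' length; the fingertips stand 19 mm ahead of it and the grasp point (between the pads) is the TCP; x points along the fingers, y is the direction in which the jaws open and shut, and the axes are right-handed (so a half turn about x gives the same grasp; the last joint's range is limited). The gripper opens to 95 mm and grips with 3 to 60 N. Pads are 20 mm wide; open, the fingers measure 119 mm over their backs; the gripper's body (75 mm by 180 mm) begins 59 mm behind the grasp point.
Start: joints at [-1.333, 0.491, 1.559, -0, 1.092, -0.106], TCP at [0.211, -0.588, 0.234] pointing down, gripper open.
Joint ranges: [-3.1, 3.1], [-0.84, 2.19], [0.05, 2.79], [-1.13, 4.28], [0.06, 2.93], [-2.69, 2.69]. Speed limits (rad/s): [2.22, 2.22, 2.79, 3.14, 3.14, 3.14].

### API

Orientations are given as a 3x3 rotation matrix whose columns are the frame's x, y, z axes.
In Python, from workcell import robot gives the robot as it stands. Calls block until the motion is done:
- robot.move_ptp(position, orientation): joint-space move of the TCP to a pose.
- robot.servo_line(position, ori=None, v=0.15): straight line of the TCP; ori=None keeps the orientation; v is the mean speed in m/s.
- robot.movej(angles): joint-space move.
- robot.gripper_to(opening, squeeze=None): finger opening in m; squeeze is the grip in N (None keeps the last); returns when the fingers have stopped.
- robot.wait(seconds).
- robot.solve_ik(position, orientation): joint angles nearest the present ones, or None.
- robot.state(): the state.
- robot.get_image(name): name is "scene" or "top" or "wrist"; returns the picture (480x640x3 uint8, red, green, blue); there is no depth.
- robot.get_calibration(name): a dict with "K" (3x3 intrinsics, pixels), "rvec" (rotation vector, rad) and "tvec" (3), from world to camera coordinates, as OpenCV has them. Camera axes: x right, y down, z forward; pixel columns grow to the right and rows downward; lengths in m; the calibration is good to about 2 mm. A picture is of the moment at which its call begins: read the wrist's pose just before it. get_calibration takes no time and is no camera call; for the wrist camera it gives the pose at the moment of the call.
A pose or a line that the arm cannot do raises robot.IKError and nothing moves.
- robot.close_job(): hands the job in, once; it reports no verdict.
The state is a dict: "time_s": time; "qpos": joint angles; "joint_velocities": joint speeds; "joint_torque": joint torques, N m; "eef_pos": TCP position; "tool_rot": TCP orientation; "force": force on the tool from outside, world axes, zero at the start; "wrist_torque": the same for the moment, N m; "finger_gap": finger opening in m.
Only numpy, scipy, OpenCV 4.12 (cv2) and the standard library are available. Lean on these libraries where they do the work, as an engineer would, in place of code of your own. Each camera call takes 0.05 s, during which the arm holds its last target.

### The job

Slide the lid out of the wooden box and lay it flat on the shelf, then lift out the riddle, hold it level over the glass baking dish and shake it side to side until all the small nuts have fallen through into the dish and only the big ones are left in it. Stand the riddle back in the box, then move the big nuts one by one into the white bowl, wherever it stands. Leave the piggy bank, scrub pad and lifter alone, never tip the riddle, and keep the big nuts out of the dish.

Things in the scene. Friction and masses are not known exactly. Their poses are not given: they have to be found in the camera images.
- box_mid (a point): Open-topped pale wooden box, fixed, 164 mm wide (x) by 224 mm long (y) by 86 mm high; this point is the centre of its inner floor, 6 mm above the shelf, axes along the box. Inner space 144 x 208 mm. It is closed by a lid that slides in grooves along both long walls.
- box_exit (a point): Middle of the top of the box's low +y end wall, 74 mm above the shelf, at the box's outer +y face. Here the lid grooves are open, so the lid slides out only towards the box's +y. Grooves: 8 mm high, from 74 to 82 mm above the shelf, under 4 mm lips. The other end wall is 86 mm high.
- lid_grip (a point): Centre of the grip bar on the loose wooden lid: the bar is 70 mm along x, 12 mm along y, 30 mm tall; this point is 21 mm above the lid's underside, the bar's top 36 mm above it. At the start the lid is shut, its axes along the box's.
- lid: The lid: plate 154 (x) x 214 (y) x 6 mm with the grip bar in its middle, about 0.22 kg. Origin: middle of its underside, z up. 2 mm play in the grooves, slides freely to the box's +y and comes clear after about 220 mm of travel.
- riddle_grip (a point): Handle of the metal riddle (hand sieve) that stands in the box: an upright board in its middle, 8 mm thick in x, 70 mm long in y, top 62 mm above the riddle's underside. The point is 48 mm above the underside, 14 mm below the board's top. About 0.35 kg, balanced under this point.
- riddle_base (a point): Middle of the riddle's underside: x across (124 mm), y along (190 mm), z up. Rim, a spine at x = 0 and a 24 mm wide cross rib at y = 0 are 19 mm high and make four bays. In each bay two bars run along y at |x| = 14 and 22 mm; outside them is an open slot 32 mm wide (|x| = 25 to 57 mm). It starts in the box, axes within 0.1 rad of the box's.
- riddle: The riddle, same frame as riddle_base. Small nuts lie in the groove between the two bars of a bay and stay there if moved smoothly and level; quick shaking along the riddle's x (over about 3 m/s2, such as 60 mm strokes of 0.2 s) rolls them into the slot. Big nuts cannot pass: they lie over the slot against the rim, centres at |x| about 35 mm, 28 mm above the underside.
- dish: Shallow clear glass baking dish, fixed, 200 (x) by 220 (y) by 45 mm high, walls and floor 5 mm; two lugs on its y ends reach to |y| = 122 mm. Origin: centre of the underside, on the shelf.
- bowl_foot (a point): Loose white ceramic bowl, rim radius 66 mm, 58 mm high, about 0.4 kg; the point is the centre of its underside. It may be moved by an upset.
- piggy: Ceramic piggy bank, about 80 x 120 mm, 98 mm high, bystander; origin in the middle of its underside.
- pad: Hard purple scrub pad 60 x 90 x 22 mm, bystander; origin in the middle of its underside.
- lifter: Flat chrome shoehorn-shaped lifter 190 mm long (along y), 34 mm wide, 4 mm thick, bystander; origin in its underside.
- big1_mid (a point): Big nut (walnut in its shell), a ball of 46 mm diameter, 25 g, the point is its centre; starts in the riddle; may be absent.
- big2_mid (a point): Big nut (walnut in its shell), a ball of 46 mm diameter, 25 g, the point is its centre; starts in the riddle; may be absent.
- big3_mid (a point): Big nut (walnut in its shell), a ball of 46 mm diameter, 25 g, the point is its centre; starts in the riddle; may be absent.
- big4_mid (a point): Big nut (walnut in its shell), a ball of 46 mm diameter, 25 g, the point is its centre; starts in the riddle; may be absent.
- small1_mid (a point): Small nut (macadamia in its shell), a ball of 26 mm diameter, 12 g, the point is its centre; starts in the riddle; may be absent.
- small2_mid (a point): Small nut (macadamia in its shell), a ball of 26 mm diameter, 12 g, the point is its centre; starts in the riddle; may be absent.
- small3_mid (a point): Small nut (macadamia in its shell), a ball of 26 mm diameter, 12 g, the point is its centre; starts in the riddle; may be absent.
- small4_mid (a point): Small nut (macadamia in its shell), a ball of 26 mm diameter, 12 g, the point is its centre; starts in the riddle; may be absent.
Mind the look-alikes: they are no part of the job. Leave any yellow look-alike of the part that bears bowl_foot alone.

How it is judged:
By the outcome, as a careful person would: the job done as asked, in the order asked, and still so for the second after the job is handed in, with the robot touching nothing.
Of big1, big2, big3, big4 only 3 to 4 are there at a start; the rules pass over those that are not, and their reading is None.
Of small1, small2, small3, small4 only 2 to 4 are there at a start; the rules pass over those that are not, and their reading is None.
At some moment in a run one of bowl may be knocked a few centimetres aside while the robot is not near it.
It also fails if it takes over 192 s, if anything falls off the work surface, if the arm or the gripper's body presses on something with over 40 N, if the wrist force passes 120 N, or if a joint passes its speed limit or range.

## Working session

There is one attempt and no reset: what is moved stays moved. The work goes in short steps, each a Python script; the robot and the scene stay as the last script left them, time stands still between calls to the robot, and variables do not carry over. Pictures are saved under pics/ and viewed, and the job is handed in when it is done.

```bash
mkdir -p pics; ls -la; python3 - <<'E'
from workcell import robot
import cv2,numpy as np
for n in ["scene","top","wrist"]:
    c=robot.get_calibration(n); print(n,c)
    im=robot.get_image(n); cv2.imwrite(f"pics/a_{n}.png",im[:,:,::-1])
print(robot.state())
E
```

```text
total 12
drwxr-xr-x  3 agent agent 4096 Dec  6 11:41 .
drwxr-xr-x 23 root  root  4096 Dec  6 11:41 ..
drwxr-xr-x  2 agent agent 4096 Dec  6 11:41 pics
scene {'K': array([[571.64303542,   0.        , 326.10030765],
       [  0.        , 571.64303542, 241.65595329],
       [  0.        ,   0.        ,   1.        ]]), 'rvec': array([ 2.14545187,  1.25005845, -0.46003701]), 'tvec': array([-0.13937109, -0.38149973,  1.91099845])}
top {'K': array([[613.83123234,   0.        , 326.08970668],
       [  0.        , 613.83123234, 233.71516065],
       [  0.        ,   0.        ,   1.        ]]), 'rvec': array([ 2.0583417 , -2.15289527,  0.23814049]), 'tvec': array([-0.13541199,  0.56702515,  1.50762704])}
wrist {'K': array([[406.63972212,   0.        , 325.93580794],
       [  0.        , 406.63972212, 238.37331896],
       [  0.        ,   0.        ,   1.        ]]), 'rvec': array([-2.39886481,  1.6896398 ,  0.21064417]), 'tvec': array([-0.62368703, -0.02731856,  0.39019603])}
{'time_s': 0.15, 'qpos': array([-1.33260363e+00,  4.91384546e-01,  1.55929521e+00, -4.12154022e-06,
        1.09171232e+00, -1.05632488e-01]), 'joint_velocities': array([-0.00040737, -0.00112833, -0.00099752, -0.00047019,  0.00018004,
        0.00062167]), 'joint_torque': array([ 1.91414445e-03, -6.12892270e+01, -2.58280903e+01,  6.92192931e-02,
        4.73272288e-02, -7.86684927e-05]), 'eef_pos': array([ 0.21064552, -0.58826446,  0.2332236 ]), 'tool_rot': array([[-1.92176222e-04,  3.37092564e-01, -9.41471490e-01],
       [ 7.75992055e-04, -9.41471174e-01, -3.37092609e-01],
       [-9.99999680e-01, -7.95355581e-04, -8.06527778e-05]]), 'force': array([-0.42616643, -0.03307872,  0.25853249]), 'wrist_torque': array([ 0.02086553,  0.01961059, -0.04408204]), 'finger_gap': 0.09523341955485107}
```

View pics/a_top.png

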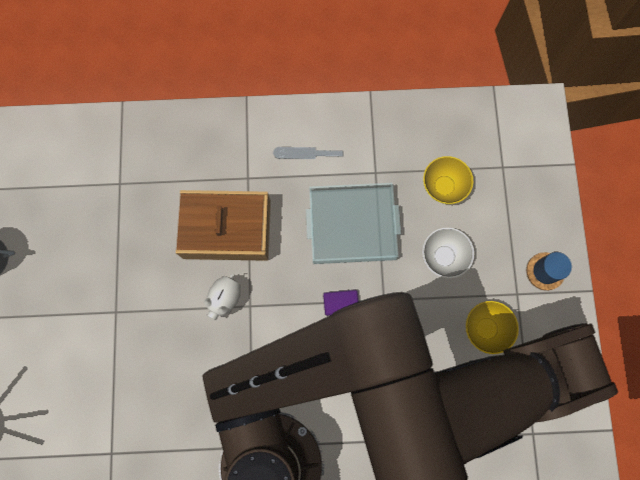

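View pics/a_scene.png

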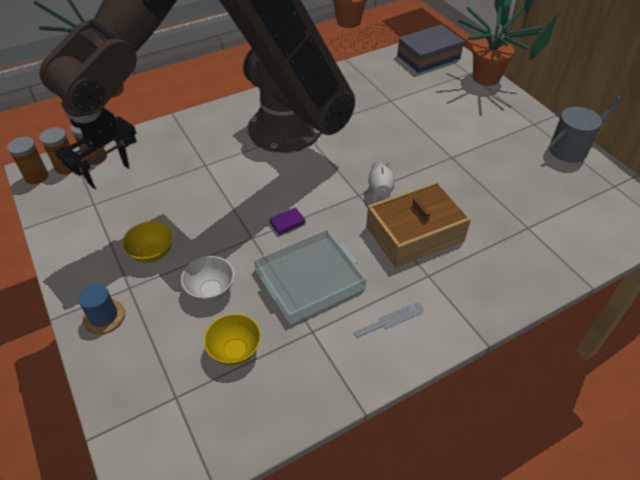

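View pics/a_wrist.png

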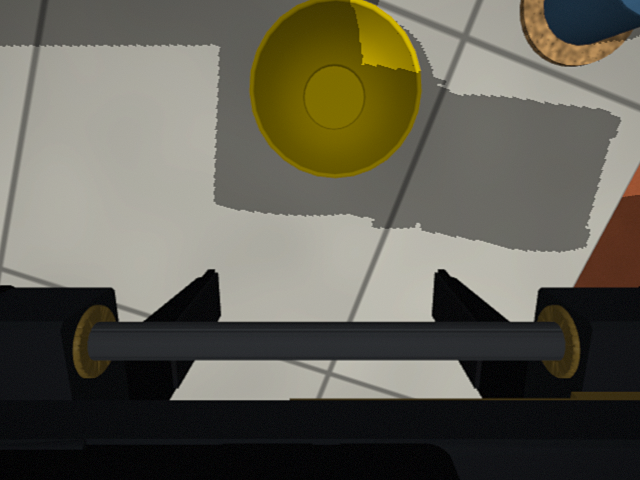

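```bash
cat > h.py <<'E'
import cv2,numpy as np
try:
    from workcell import robot
except Exception as e: print(e)
def cal(n):
    c=robot.get_calibration(n); R=cv2.Rodrigues(c["rvec"])[0]; return c["K"],R,c["tvec"].reshape(3)
def pix2w(n,uv,z,c=None):
    K,R,t=c or cal(n); uv=np.atleast_2d(np.array(uv,float))
    d=(np.linalg.inv(K)@np.c_[uv,np.ones(len(uv))].T).T@R; o=-R.T@t
    return o+d*((z-o[2])/d[:,2])[:,None]
def w2pix(n,P,c=None):
    K,R,t=c or cal(n); P=np.atleast_2d(P); return cv2.projectPoints(P.astype(float),cv2.Rodrigues(R)[0],t,K,None)[0].reshape(-1,2)
def shot(n,f):
    im=robot.get_image(n)[:,:,::-1].copy(); cv2.imwrite(f"pics/{f}.png",im); return im
def crop(im,x0,y0,w,h,s,f):
    cv2.imwrite(f"pics/{f}.png",cv2.resize(im[y0:y0+h,x0:x0+w],None,fx=s,fy=s,interpolation=cv2.INTER_CUBIC))
def down(yaw):  # tool x down, tool y (jaw opening) along yaw in world
    c,s=np.cos(yaw),np.sin(yaw); y=np.array([c,s,0]); x=np.array([0,0,-1.]); return np.c_[x,y,np.cross(x,y)]
E
python3 - <<'E'
from h import *
im=cv2.imread("pics/a_top.png"); crop(im,160,170,130,110,6,"b1")
crop(im,290,130,200,150,4,"b2")
im=cv2.imread("pics/a_scene.png"); crop(im,350,170,140,110,5,"b3")
E
```

```text
(no output)
```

View pics/b1.png

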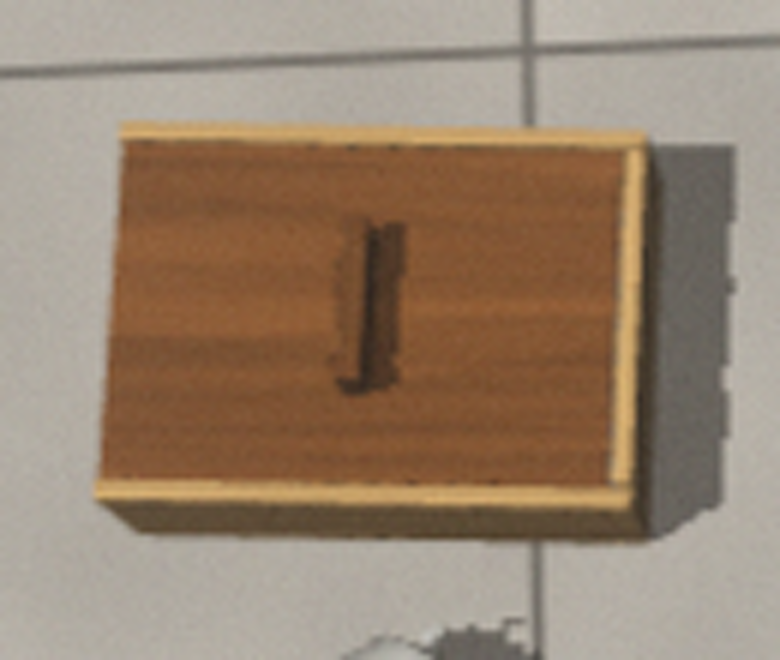

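View pics/b3.png

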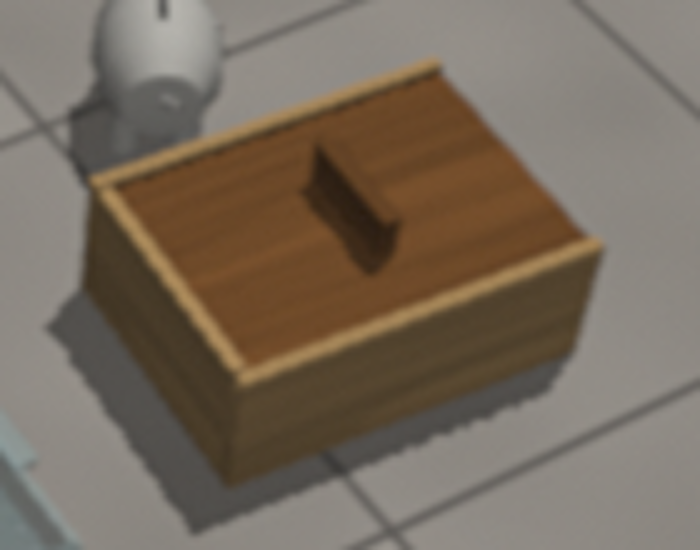

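View pics/b2.png

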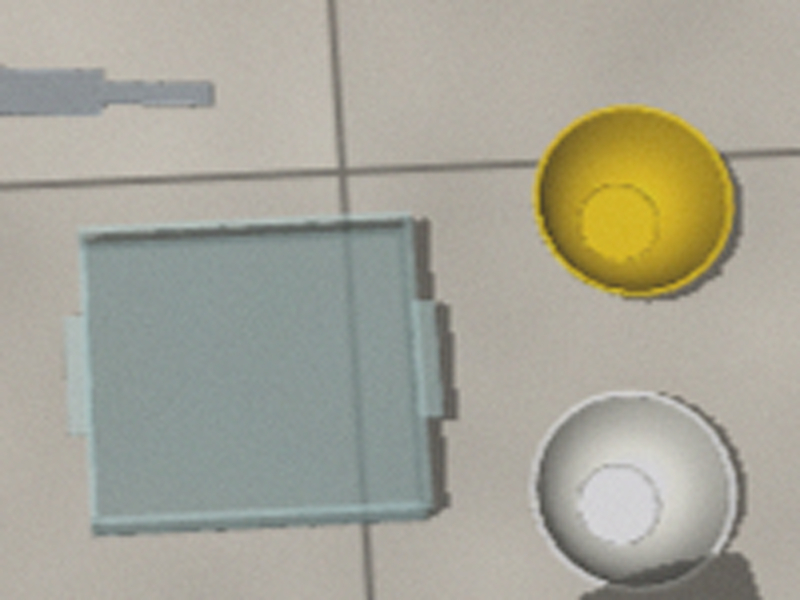

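```bash
python3 - <<'E'
from h import *
f=lambda L,x0,y0,s:[(x0+u/s,y0+v/s) for u,v in L]
np.set_printoptions(precision=4,suppress=True)
c=pix2w("top",f([(121,123),(650,133),(632,508),(95,499)],160,170,6),.086); print("box",c,c.mean(0)); 
for i in range(4): print(np.linalg.norm(c[i]-c[i-1]), np.arctan2(*(c[i]-c[i-1])[1::-1]))
c=pix2w("scene",f([(100,178),(238,382),(603,245),(437,65)],350,170,5),.086); print("box-scene",c,c.mean(0))
c=pix2w("top",f([(365,218),(375,222),(368,378),(345,388)],160,170,6),.112);print("grip",c)
d=pix2w("top",f([(80,232),(410,217),(432,515),(93,530)],290,130,4),.045);print("dish",d,d.mean(0))
for i in range(4): print(np.linalg.norm(d[i]-d[i-1]), np.arctan2(*(d[i]-d[i-1])[1::-1]))
for n,uv in (("bowl",(634,490)),("yel",(635,202))): print(n,pix2w("top",f([uv],290,130,4),.058))
print("bowl scene",pix2w("scene",[(208,279)],.058))
print("yel2",pix2w("top",[(492,327)],.058),"piggy",pix2w("top",[(224,293)],.05),"pad",pix2w("top",[(341,303)],.02),"lifter",pix2w("top",[(275,152),(343,153)],.004))
print("table corner", pix2w("top",[(564,84),(0,108)],0))
E
```

```text
box [[ 0.6854  0.2078  0.086 ]
 [ 0.6707 -0.0177  0.086 ]
 [ 0.5084 -0.0063  0.086 ]
 [ 0.5223  0.2174  0.086 ]] [0.5967 0.1003 0.086 ]
0.16337443243816677 -0.058992394258186476
0.22598390330033055 -1.6355507898756017
0.1627606268129167 3.071352403409007
0.22415050781012388 1.5087790571898394
box-scene [[ 0.5175  0.0025  0.086 ]
 [ 0.6751 -0.0146  0.086 ]
 [ 0.6912  0.2092  0.086 ]
 [ 0.5355  0.2164  0.086 ]] [0.6048 0.1034 0.086 ]
grip [[0.6314 0.0997 0.112 ]
 [0.6294 0.0955 0.112 ]
 [0.5628 0.0989 0.112 ]
 [0.559  0.1085 0.112 ]]
dish [[ 0.6896 -0.1241  0.045 ]
 [ 0.6901 -0.3418  0.045 ]
 [ 0.4904 -0.3422  0.045 ]
 [ 0.4904 -0.1246  0.045 ]] [ 0.5901 -0.2332  0.045 ]
0.19917269322852385 0.002783373176794238
0.21766316514575187 -1.5685332856895822
0.19968812652931087 -3.13944718692108
0.21753666168905705 1.5706898391896393
bowl [[ 0.4984 -0.4703  0.058 ]]
yel [[ 0.6897 -0.4879  0.058 ]]
bowl scene [[ 0.5132 -0.4702  0.058 ]]
yel2 [[ 0.3059 -0.5614  0.058 ]] piggy [[0.4216 0.1036 0.05  ]] pad [[ 0.3863 -0.1912  0.02  ]] lifter [[ 0.8091 -0.0317  0.004 ]
 [ 0.7978 -0.2177  0.004 ]]
table corner [[ 0.9762 -0.8502  0.    ]
 [ 0.9752  0.7328  0.    ]]
```

```bash
python3 - <<'E'
from h import *
np.set_printoptions(precision=3,suppress=True)
K,R,t=cal("wrist"); s=robot.state(); T=s["tool_rot"]
print("cam in tool",T.T@(-R.T@t-s["eef_pos"]), "R tool<-cam\n",T.T@R.T)
for yaw in (1.507,1.507-np.pi): 
  for p in ([.6,.1,.35],[.6,.1,.103],[.62,.42,.05],[.59,-.233,.2]): print(yaw,p,robot.solve_ik(np.array(p),down(yaw)))
for yaw in (-.06,-.06+np.pi): 
  for p in ([.6,.1,.35],[.59,-.233,.2],[.5,-.47,.2]): print(yaw,p,robot.solve_ik(np.array(p),down(yaw)))
E
```

```text
cam in tool [-0.151 -0.001 -0.068] R tool<-cam
 [[ 0.001 -0.243  0.97 ]
 [ 1.    -0.    -0.001]
 [ 0.001  0.97   0.243]]
1.507 [0.6, 0.1, 0.35] [ 0.057  0.376  1.434 -0.     1.331 -1.45 ]
1.507 [0.6, 0.1, 0.103] [ 0.057  0.62   1.725 -0.     0.796 -1.45 ]
1.507 [0.62, 0.42, 0.05] [ 0.507  0.853  1.358 -0.     0.931 -1.   ]
1.507 [0.59, -0.233, 0.2] [-0.48   0.537  1.573 -0.     1.032 -1.987]
-1.6345926535897932 [0.6, 0.1, 0.35] [ 0.057  0.376  1.434 -0.     1.331  1.691]
-1.6345926535897932 [0.6, 0.1, 0.103] [ 0.057  0.62   1.725 -0.     0.796  1.691]
-1.6345926535897932 [0.62, 0.42, 0.05] [ 0.507  0.853  1.358 -0.     0.931  2.142]
-1.6345926535897932 [0.59, -0.233, 0.2] [-0.48   0.537  1.573 -0.     1.032  1.154]
-0.06 [0.6, 0.1, 0.35] [ 0.057  0.376  1.434 -0.     1.331  0.117]
-0.06 [0.59, -0.233, 0.2] [-0.48   0.537  1.573 -0.     1.032 -0.42 ]
-0.06 [0.5, -0.47, 0.2] [-0.851  0.61   1.431 -0.     1.1   -0.791]
3.081592653589793 [0.6, 0.1, 0.35] None
3.081592653589793 [0.59, -0.233, 0.2] None
3.081592653589793 [0.5, -0.47, 0.2] [-0.851  0.61   1.431 -0.     1.1    2.351]
```

```bash
python3 - <<'E'
from h import *
robot.move_ptp(np.array([.5,.1,.35]),down(1.507))
shot("wrist","c_wrist"); shot("top","c_top"); print(robot.state()["time_s"])
E
```

```text
2.9167
```

View pics/c_wrist.png

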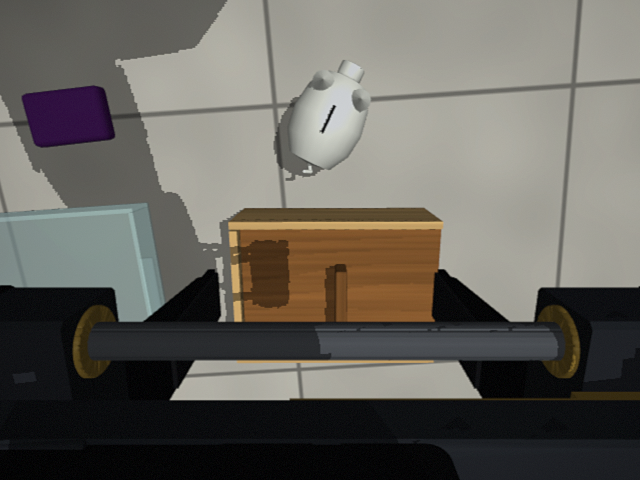

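```bash
python3 - <<'E'
from h import *
robot.move_ptp(np.array([.68,.1,.3]),down(1.507))
im=shot("wrist","d_wrist"); print(robot.state()["time_s"])
np.save("cw.npy",np.array(cal("wrist"),dtype=object),allow_pickle=True)
E
```

```text
3.7417Traceback (most recent call last):
  File "<stdin>", line 4, in <module>
ValueError: could not broadcast input array from shape (3,3) into shape (3,)
```

View pics/d_wrist.png

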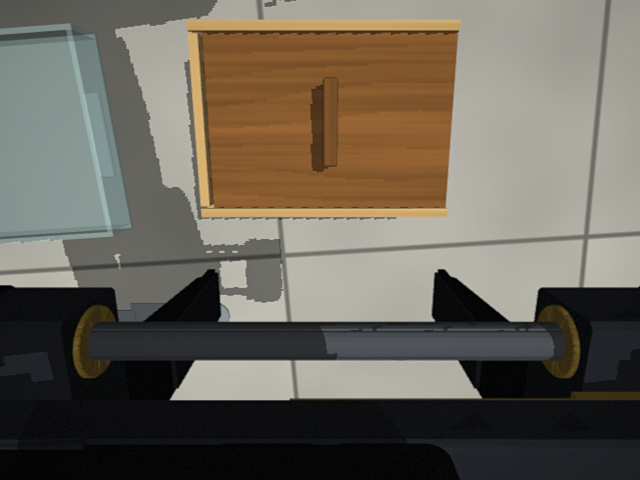

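```bash
python3 - <<'E'
from h import *
np.set_printoptions(precision=4,suppress=True)
im=cv2.imread("pics/d_wrist.png")
c=pix2w("wrist",[(187.5,19.5),(461,19.5),(447,217),(199.5,218)],.086)
print(c,c.mean(0))
for i in range(4):
    e=c[i]-c[i-1]; print(np.linalg.norm(e), (np.degrees(np.arctan2(e[1],e[0]))+45)%90-45)
g=pix2w("wrist",[(323.5,77),(338,77),(337,166.5),(323,166.5)],.110); print(g,g.mean(0))
crop(im,180,10,290,220,2.7,"d2")
E
```

```text
[[ 0.5117 -0.0016  0.086 ]
 [ 0.526   0.2214  0.086 ]
 [ 0.69    0.2114  0.086 ]
 [ 0.6763 -0.0151  0.086 ]] [0.601 0.104 0.086]
0.16518927792345414 -4.663858491556397
0.22345159991044383 -3.6616886402989053
0.1643497066453263 -3.4677380989437623
0.22689860495988706 -3.4558250212372883
[[0.5658 0.1062 0.11  ]
 [0.5666 0.1176 0.11  ]
 [0.6361 0.1128 0.11  ]
 [0.6353 0.1012 0.11  ]] [0.6009 0.1095 0.11  ]
```

View pics/d2.png

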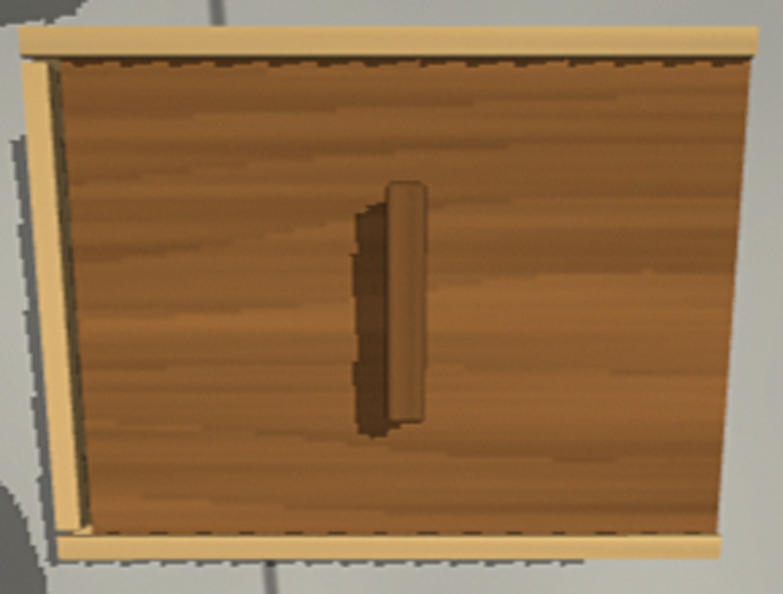

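```bash
python3 - <<'E'
from h import *
np.set_printoptions(precision=3,suppress=True)
Y=-.063; u=np.array([-np.sin(Y),np.cos(Y),0]); R=down(Y+np.pi/2)
p=np.array([.6005,.1095,.104])
robot.move_ptp(p+[0,0,.06],R); robot.servo_line(p,R,v=.1)
print(robot.state()["force"])
robot.gripper_to(0.0,20); s=robot.state(); print(s["finger_gap"],s["force"],s["time_s"])
p=p+[0,0,.001]
for d in (.002,.04,.08,.12,.16,.20,.235):
    robot.servo_line(p+u*d,R,v=.12); s=robot.state(); print(d,s["eef_pos"],s["force"],s["wrist_torque"],s["finger_gap"])
shot("scene","e_s"); shot("top","e_t"); print(s["time_s"])
E
```

```text
[ 0.646 -0.774 -0.697]
0.012029142484687966 [ 0.977 -0.685  0.096] 6.425
0.002 [0.601 0.112 0.105] [ 0.729 -0.209 -3.101] [ 0.141 -0.182 -0.003] 0.011840487520577436
0.04 [0.603 0.15  0.105] [ 0.592 -0.614 -2.476] [ 0.032 -0.104 -0.044] 0.011882945362986806
0.08 [0.605 0.189 0.105] [-0.262  0.132 -1.841] [ 0.077 -0.183  0.028] 0.011889264051580462
0.12 [0.608 0.229 0.105] [-0.036 -1.029 -3.533] [ 0.077 -0.164  0.041] 0.012240446744655378
0.16 [0.61  0.269 0.105] [-1.069  0.855 -2.426] [ 0.085 -0.094 -0.019] 0.01130512361963159
0.2 [0.613 0.309 0.105] [-0.44  -0.274 -3.299] [ 0.077 -0.092 -0.062] 0.012082654706378716
0.235 [0.615 0.344 0.105] [ 0.754  0.192 -3.216] [ 0.078 -0.166 -0.029] 0.011419102756500168
9.5167
```

View pics/e_s.png

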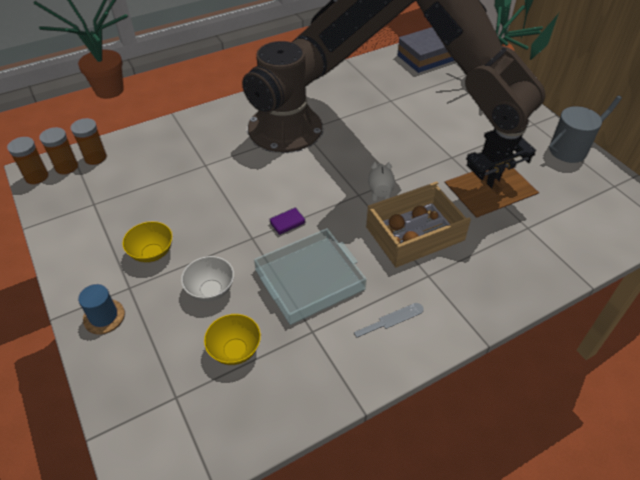

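View pics/e_t.png

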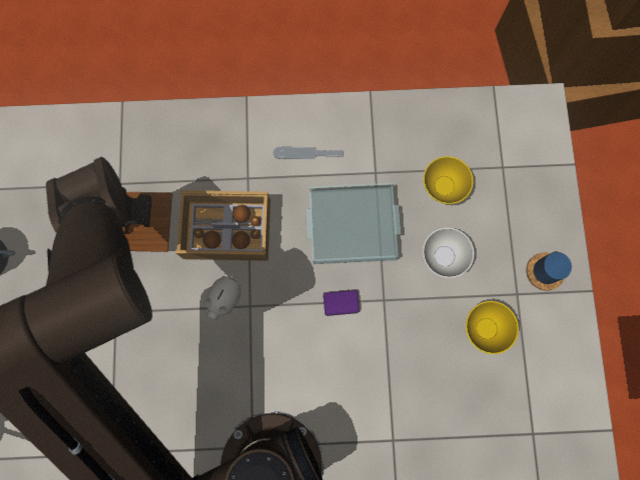

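```bash
python3 - <<'E'
from h import *
np.set_printoptions(precision=3,suppress=True)
Y=-.063; R=down(Y+np.pi/2)
robot.servo_line([.619,.40,.105],R,v=.15)
robot.servo_line([.619,.40,.040],R,v=.15)
z=.04
while z>.027:
    z-=.002; robot.servo_line([.619,.40,z],R,v=.05); f=robot.state()["force"][2]; print(z,f)
    if f>0: break
robot.gripper_to(.04,20)
robot.servo_line([.619,.40,.15],R,v=.25)
s=robot.state(); print(s["time_s"])
E
```

```text
0.038 -1.9475751532684478
0.036 -2.7865403921443748
0.033999999999999996 -2.612136582721014
0.031999999999999994 -2.5802335690788136
0.029999999999999992 -3.447270832729047
0.02799999999999999 12.29232488326049
13.5667
```

```bash
python3 - <<'E'
from h import *
np.set_printoptions(precision=4,suppress=True)
robot.move_ptp(np.array([.60,.02,.25]),down(-.063))
robot.wait(.2)
im=shot("wrist","f_w"); im2=shot("top","f_t"); print(robot.state()["time_s"],robot.state()["eef_pos"])
import pickle; pickle.dump(cal("wrist"),open("f_w.pkl","wb"))
crop(im2,60,170,220,110,3.6,"f_t2")
E
```

```text
15.325 [0.6001 0.0205 0.2498]
```

View pics/f_w.png

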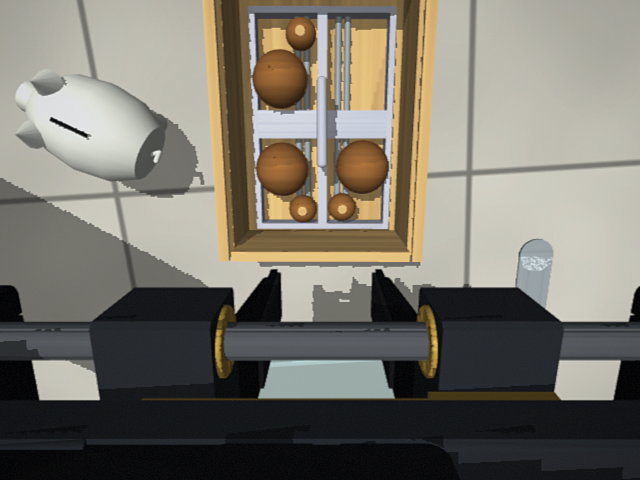

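View pics/f_t2.png

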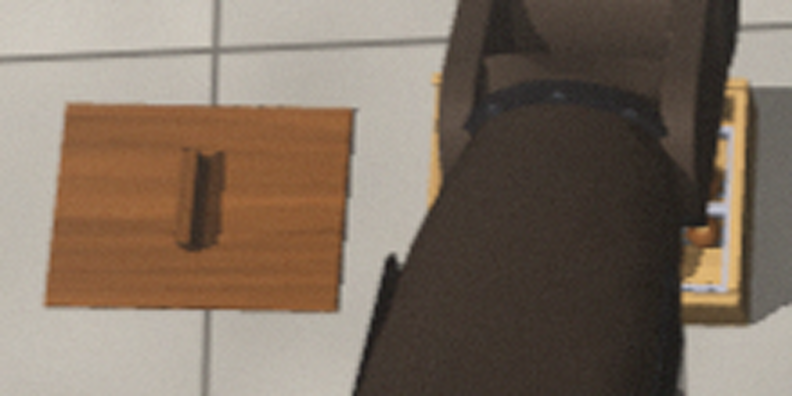

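```bash
python3 - <<'E'
from h import *
import pickle
np.set_printoptions(precision=4,suppress=True)
c=pickle.load(open("f_w.pkl","rb"))
im=cv2.imread("pics/f_w.png"); crop(im,200,0,250,270,2.2,"f_w2")
r=pix2w("wrist",[(248,6),(397,6),(390,230),(257,230)],.025,c); print(r,r.mean(0))
for i in range(4):
    e=r[i]-r[i-1]; print(np.linalg.norm(e), (np.degrees(np.arctan2(e[1],e[0]))+45)%90-45)
print("handle",pix2w("wrist",[(317.5,77),(327,77),(326,166),(318,166)],.068,c))
b=pix2w("wrist",[(208,0),(434,0),(422,262),(219,262)],.086,c); print("box",b)
for i in range(4):
    e=b[i]-b[i-1]; print(np.linalg.norm(e), (np.degrees(np.arctan2(e[1],e[0]))+45)%90-45)
E
```

```text
[[ 0.5458  0.1984  0.025 ]
 [ 0.6697  0.1906  0.025 ]
 [ 0.6593 -0.0006  0.025 ]
 [ 0.5335  0.0073  0.025 ]] [0.6021 0.0989 0.025 ]
0.19143317325976014 -3.7021147861750023
0.12415220063317892 -3.5712913330617866
0.19147577776340421 -3.12755225083437
0.12607221431734847 -3.58827077362497
handle [[0.6003 0.1337 0.068 ]
 [0.6076 0.1332 0.068 ]
 [0.6026 0.066  0.068 ]
 [0.5962 0.0664 0.068 ]]
box [[ 0.5279  0.1861  0.086 ]
 [ 0.6848  0.1763  0.086 ]
 [ 0.6755 -0.0142  0.086 ]
 [ 0.5114 -0.0039  0.086 ]]
0.19074935150306427 -4.950978941589199
0.15723336210248692 -3.570892838185358
0.1907696003868106 -2.791843031981898
0.16442132784250035 -3.5910855747692665
```

View pics/f_w2.png

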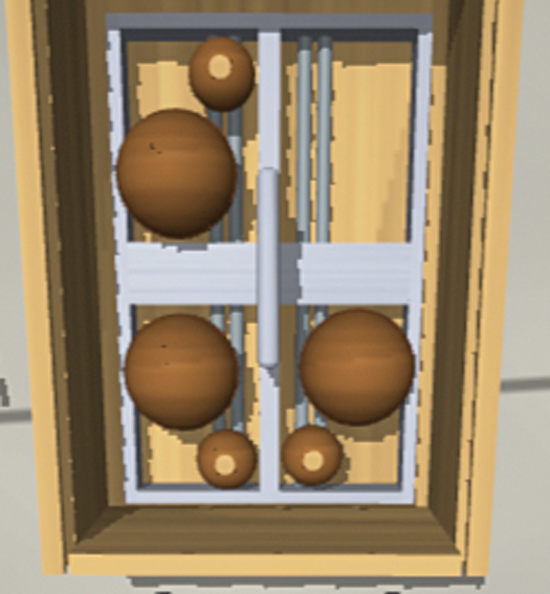

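```bash
python3 - <<'E'
from h import *
import pickle
robot.move_ptp(np.array([.58,-.30,.33]),down(0))
robot.wait(.15)
c=cal("wrist"); im=shot("wrist","g_w"); pickle.dump(c,open("g_w.pkl","wb")); print(robot.state()["time_s"])
E
```

```text
16.775
```

View pics/g_w.png

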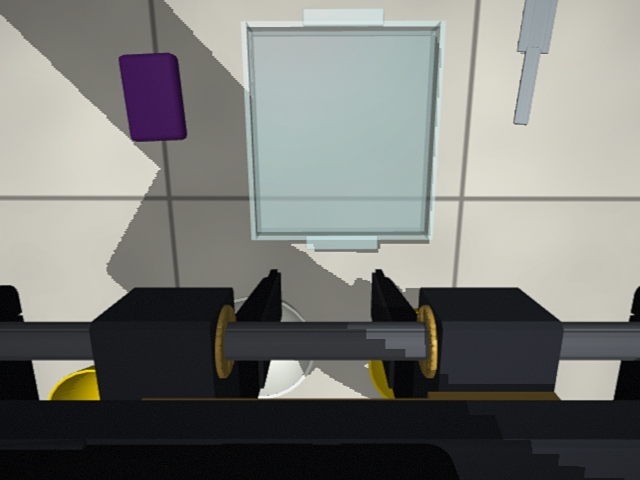

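```bash
python3 - <<'E'
from h import *
import pickle
np.set_printoptions(precision=4,suppress=True)
c=pickle.load(open("g_w.pkl","rb"))
d=pix2w("wrist",[(241.5,22),(446,21),(432,240),(251.5,240.5)],.045,c); print(d,d.mean(0))
for i in range(4):
    e=d[i]-d[i-1]; print(np.linalg.norm(e), (np.degrees(np.arctan2(e[1],e[0]))+45)%90-45)
E
```

```text
[[ 0.4977 -0.1219  0.045 ]
 [ 0.697  -0.1207  0.045 ]
 [ 0.6976 -0.341   0.045 ]
 [ 0.4979 -0.3417  0.045 ]] [ 0.5976 -0.2313  0.045 ]
0.2198664116151594 0.05099494721071096
0.19930465085350305 0.32720902132040663
0.22024763652834733 0.15072504690176913
0.19968654391821455 0.2173913426176739
```

```bash
python3 - <<'E'
from h import *
np.set_printoptions(precision=3,suppress=True)
Y=-.064; R=down(Y)
p=np.array([.6015,.0995,.054])
robot.move_ptp(p+[0,0,.10],R); robot.gripper_to(.024,20)
robot.servo_line(p+[0,0,.035],R,v=.12); robot.wait(.1)
shot("wrist","i_w"); print(robot.state()["force"],robot.state()["time_s"])
E
```

```text
[ 0.654 -0.662  0.477] 19.7667
```

View pics/i_w.png

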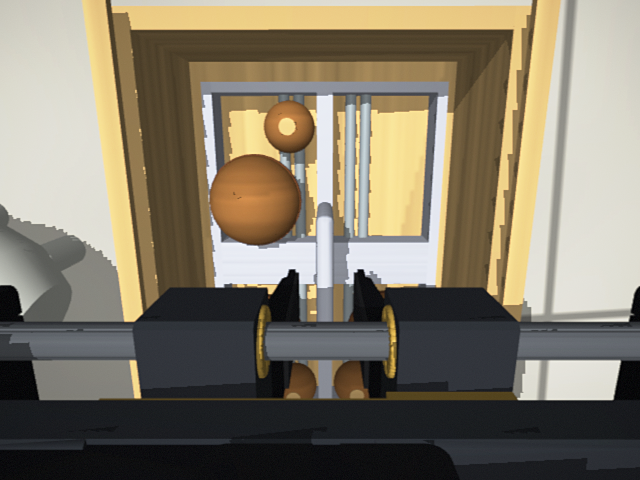

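```bash
python3 - <<'E'
from h import *
np.set_printoptions(precision=3,suppress=True)
Y=-.064; R=down(Y)
p=np.array([.6015,.0995,.054])
robot.servo_line(p,R,v=.06); print(robot.state()["force"])
robot.gripper_to(.0,45); s=robot.state(); print(s["finger_gap"],s["force"],s["wrist_torque"])
robot.servo_line(p+[0,0,.01],R,v=.03); s=robot.state(); print(s["force"],s["wrist_torque"])
robot.servo_line(p+[0,0,.115],R,v=.08); s=robot.state(); print(s["force"],s["wrist_torque"],s["finger_gap"])
shot("scene","j_s"); im=shot("wrist","j_w"); print(robot.state()["time_s"])
crop(cv2.imread("pics/j_s.png"),340,120,160,140,5,"j_s2")
E
```

```text
[-0.219  0.36   1.177]
0.0079941371002777 [-0.885  0.594  3.49 ] [-0.03   0.137  0.025]
[-0.59  -0.296 -4.72 ] [-0.001 -0.126  0.011]
[-0.33  -1.408 -5.686] [-0.027 -0.161  0.011] 0.0076477805872265416
22.975
```

View pics/j_s2.png

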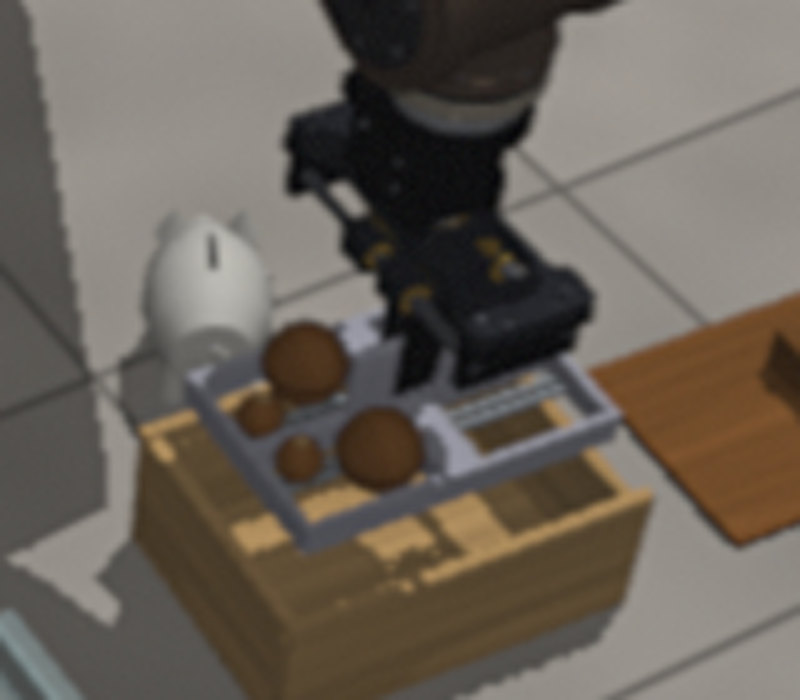

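View pics/j_w.png

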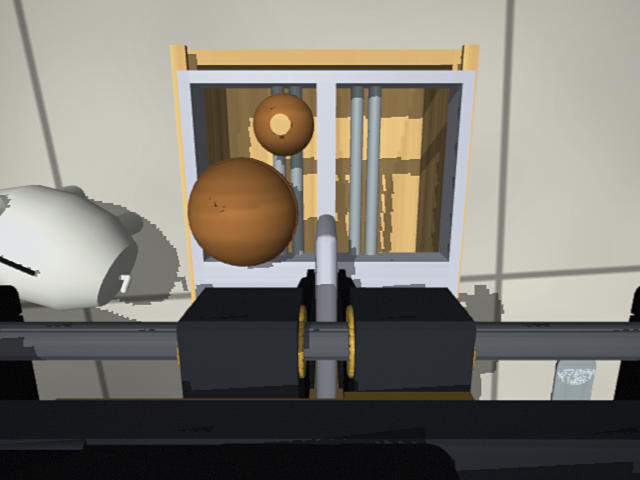

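```bash
python3 - <<'E'
from h import *
np.set_printoptions(precision=3,suppress=True)
c=np.array([.596,-.232,.169])
robot.servo_line(c,down(.002),v=.15)
c[2]=.107
robot.servo_line(c,down(.002),v=.06); robot.wait(.2)
s=robot.state(); print(s["eef_pos"],s["force"],s["time_s"])
shot("scene","k_s"); shot("wrist","k_w"); 
crop(cv2.imread("pics/k_s.png"),220,150,180,180,4,"k_s2")
E
```

```text
[ 0.596 -0.232  0.107] [ 0.29   1.33  -5.322] 26.7167
```

View pics/k_s2.png

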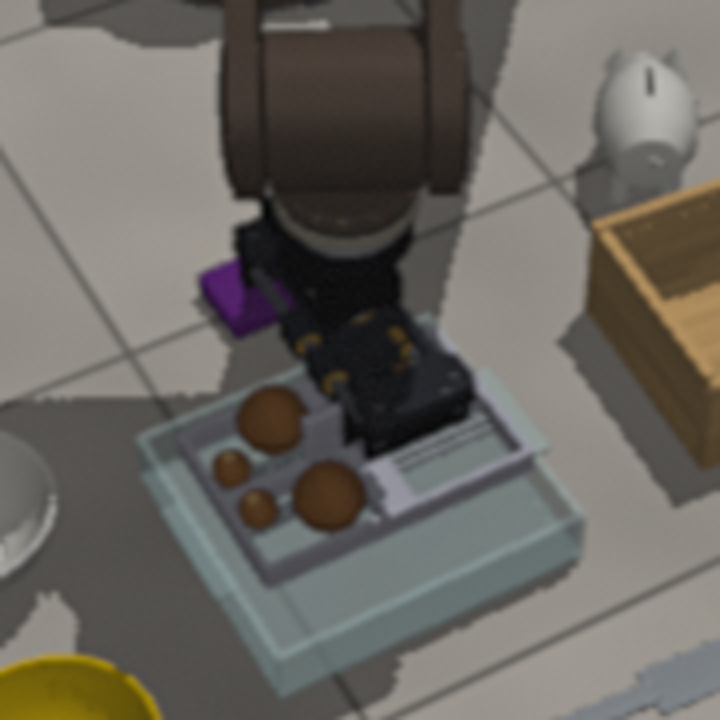

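View pics/k_w.png

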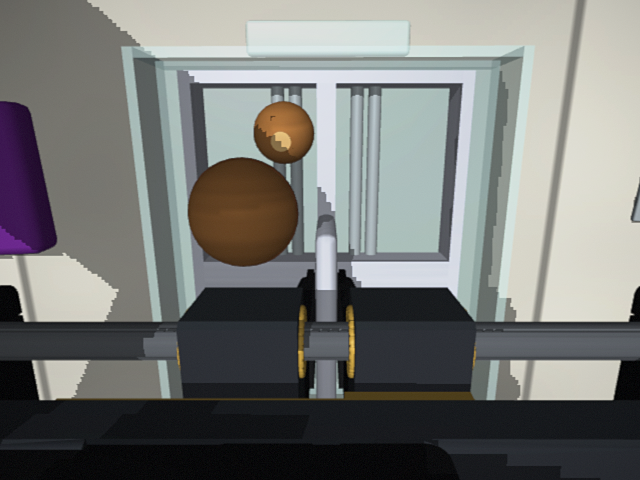

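```bash
cat > shake.py <<'E'
from h import *
np.set_printoptions(precision=3,suppress=True)
def shake(n,v=.3,A=.03):
    c=np.array([.596,-.232,.107]); R=down(.002)
    t0=robot.state()["time_s"]; sg=1
    robot.servo_line(c+[A,0,0],R,v=.15)
    for i in range(n):
        sg=-sg; robot.servo_line(c+[sg*A,0,0],R,v=v)
    robot.servo_line(c,R,v=.15); robot.wait(.3)
    s=robot.state(); print(s["eef_pos"],s["force"],s["wrist_torque"],s["finger_gap"],s["time_s"]-t0,s["time_s"])
E
python3 - <<'E'
from shake import *
shake(6)
shot("scene","l_s"); shot("wrist","l_w"); 
crop(cv2.imread("pics/l_s.png"),220,150,180,180,4,"l_s2")
E
```

```text
[ 0.596 -0.232  0.107] [ 0.037 -0.291 -4.899] [ 0.007 -0.142  0.011] 0.007587004408300573 3.099999999999998 29.9167
```

View pics/l_s2.png

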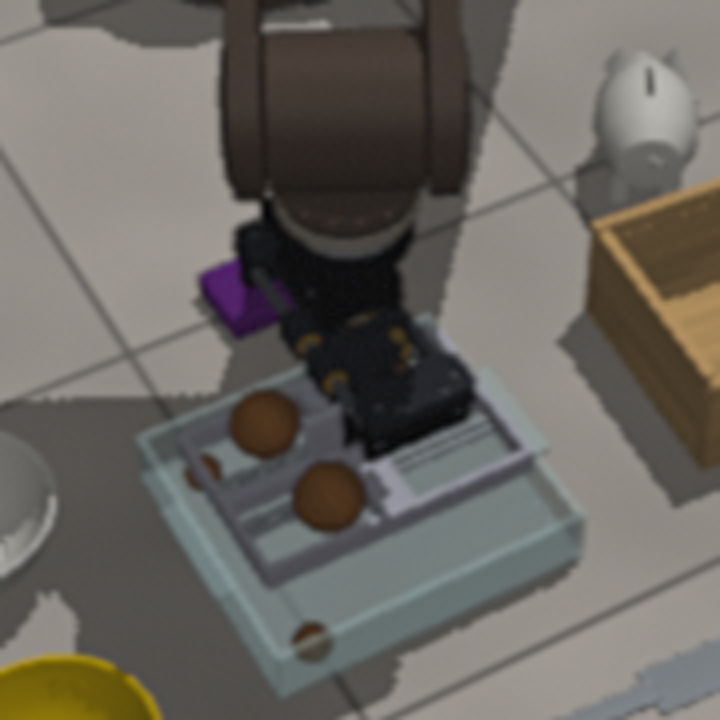

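View pics/l_w.png

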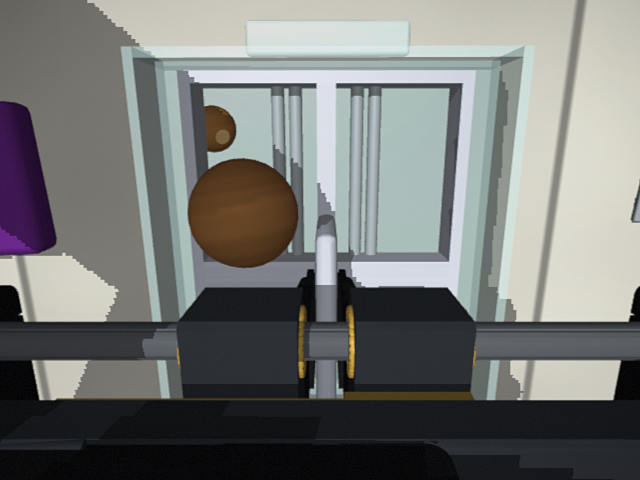

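```bash
python3 - <<'E'
from shake import *
R0=down(.002); R=down(-.064)
robot.servo_line([.596,-.232,.172],R0,v=.08); robot.wait(.1)
shot("scene","m_s"); crop(cv2.imread("pics/m_s.png"),220,120,180,200,4,"m_s2")
robot.servo_line([.601,.101,.172],R,v=.15)
robot.servo_line([.601,.101,.062],R,v=.08); robot.wait(.1)
s=robot.state(); print(s["force"],s["time_s"])
z=.062
while z>.048:
    z-=.002; robot.servo_line([.601,.101,z],R,v=.04); f=robot.state()["force"]; print(round(z,3),f)
    if f[2]>-1.5: break
robot.gripper_to(.022,20)
robot.servo_line([.601,.101,.14],R,v=.12); s=robot.state(); print(s["force"],s["time_s"])
shot("scene","m_s3"); crop(cv2.imread("pics/m_s3.png"),220,120,280,200,2.8,"m_s4")
E
```

```text
[-0.194 -0.63  -4.721] 35.125
0.06 [ 0.046  0.007 -4.273]
0.058 [ 0.523 -0.213 -5.312]
0.056 [ 0.237 -0.037 -4.058]
0.054 [0.883 0.529 0.56 ]
[ 0.192 -0.52  -0.104] 37.5083
```

View pics/m_s2.png

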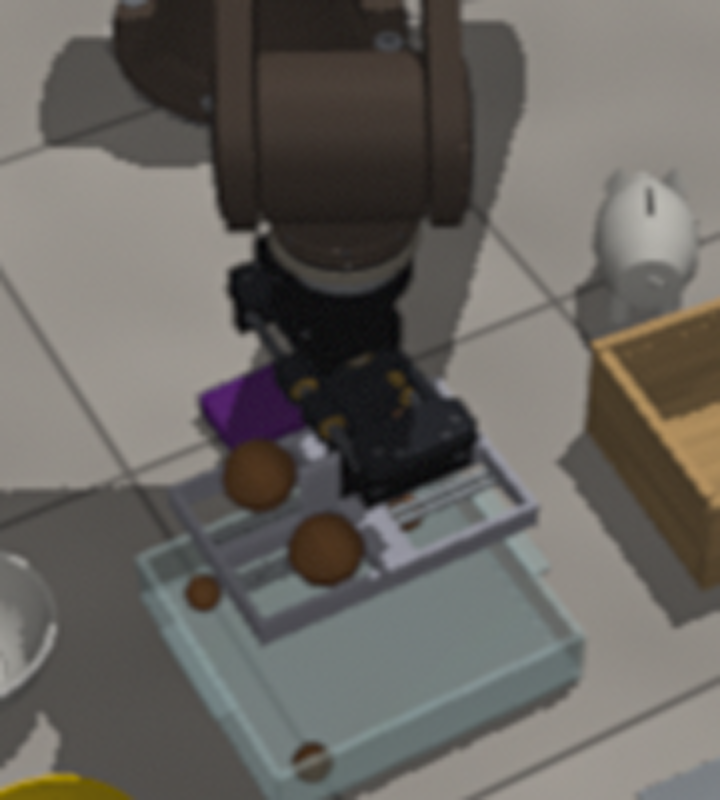

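View pics/m_s4.png

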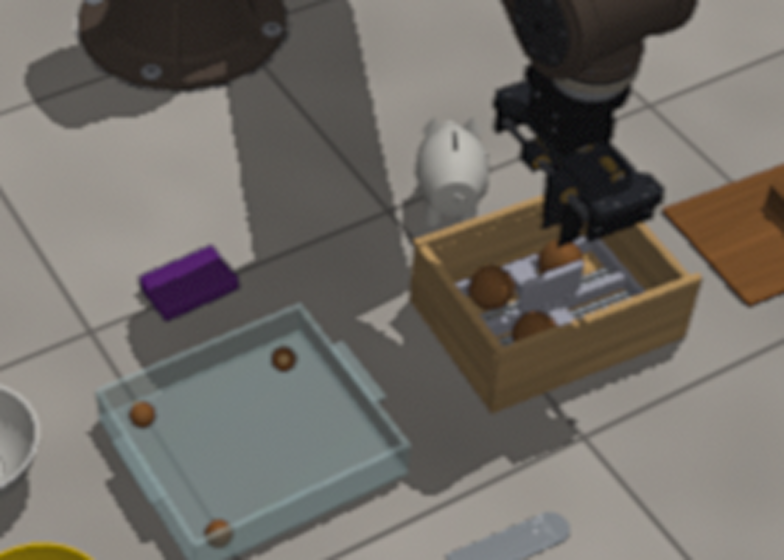

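```bash
python3 - <<'E'
from h import *
import pickle
robot.servo_line(np.array([.601,.02,.25]),down(-.064),v=.25)
robot.wait(.1)
c=cal("wrist"); im=shot("wrist","n_w"); pickle.dump(c,open("n_w.pkl","wb")); im2=shot("top","n_t"); print(robot.state()["time_s"])
E
```

```text
38.4583
```

View pics/n_w.png

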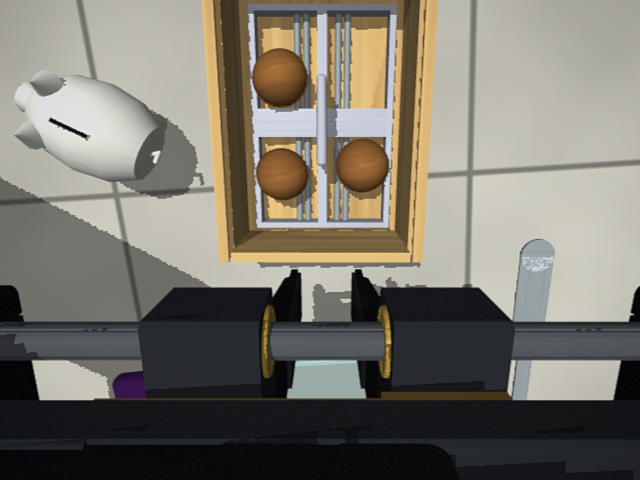

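View pics/n_t.png

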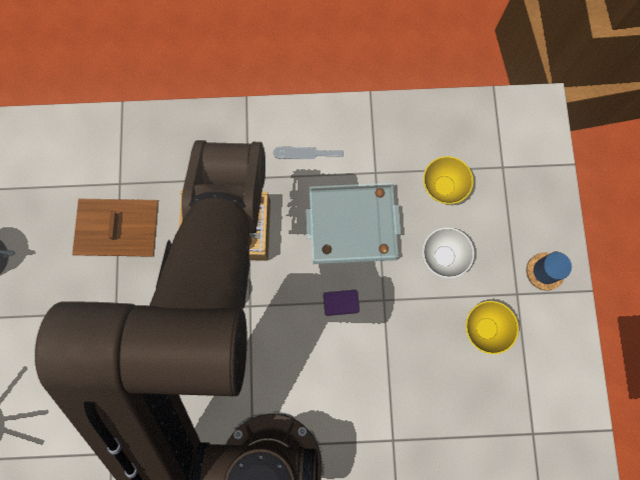

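```bash
cat >> h.py <<'E'
def nuts(im,roi,rmin=15):
    hsv=cv2.cvtColor(im,cv2.COLOR_BGR2HSV); x0,y0,x1,y1=roi
    m=cv2.inRange(hsv,(5,140,40),(17,255,200)); mm=np.zeros_like(m); mm[y0:y1,x0:x1]=m[y0:y1,x0:x1]
    mm=cv2.morphologyEx(mm,cv2.MORPH_OPEN,np.ones((7,7)))
    out=[]
    for c in cv2.findContours(mm,cv2.RETR_EXTERNAL,cv2.CHAIN_APPROX_NONE)[0]:
        (u,v),r=cv2.minEnclosingCircle(c)
        if r>rmin: out.append((u,v,r,cv2.contourArea(c)/(np.pi*r*r)))
    return out
E
python3 - <<'E'
from h import *
import pickle
np.set_printoptions(precision=4,suppress=True)
c=pickle.load(open("n_w.pkl","rb")); im=cv2.imread("pics/n_w.png")
for n in nuts(im,(225,5,415,240)): print(np.array(n),pix2w("wrist",[n[:2]],.034,c))
g=lambda L,z:pix2w("wrist",L,z,c)
print("handle",g([(317.5,75),(327,75),(326,165),(318,165)],.068).mean(0))
r=g([(248,4),(397,4),(390,228),(257,228)],.025); print("rim",r.mean(0))
E
```

```text
[281.9665 173.1464  26.3391   0.9101] [[0.5629 0.0603 0.034 ]]
[361.8478 164.959   26.9264   0.9092] [[0.6342 0.063  0.034 ]]
[279.      77.5     29.3472   0.895 ] [[0.5676 0.1401 0.034 ]]
handle [0.6018 0.1012 0.068 ]
rim [0.6021 0.101  0.025 ]
```

```bash
cat > pick.py <<'E'
from h import *
np.set_printoptions(precision=4,suppress=True)
RP=down(np.pi/2-.064)
def pick(p,gap=.060):
    p=np.array(p); robot.gripper_to(gap,15)
    robot.move_ptp([p[0],p[1],.13],RP); robot.servo_line([p[0],p[1],.046],RP,v=.1); robot.wait(.1)
    print("pre",robot.state()["force"])
    robot.gripper_to(0,12); robot.wait(.1); print("gap",robot.state()["finger_gap"])
    robot.servo_line([p[0],p[1],.20],RP,v=.2); s=robot.state(); print("lift gap",s["finger_gap"],s["force"],s["time_s"])
E
python3 - <<'E'
from pick import *
import pickle
pick([.5675,.1400])
robot.move_ptp([.60,-.46,.27],RP); robot.wait(.15)
c=cal("wrist"); im=shot("wrist","o_w"); pickle.dump(c,open("o_w.pkl","wb")); shot("scene","o_s"); print(robot.state()["time_s"],robot.state()["finger_gap"])
E
```

```text
pre [ 0.6959  0.5245 -0.1977]
gap 0.045344027773654046
lift gap 0.04499650309154201 [ 0.3617  0.2365 -0.5907] 43.0333
45.45 0.04540986214505802
```

View pics/o_w.png

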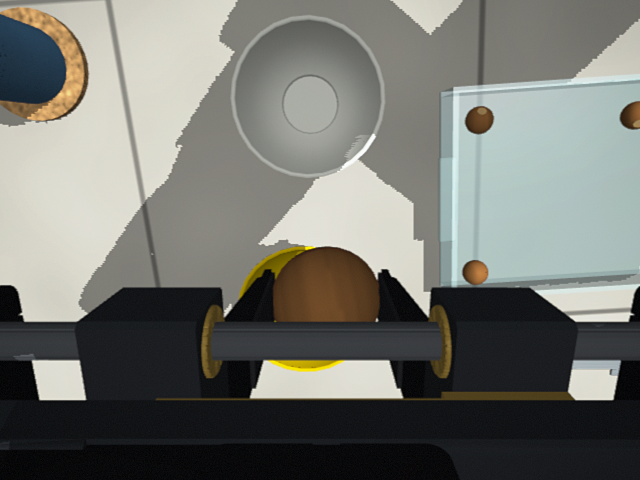

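View pics/o_s.png

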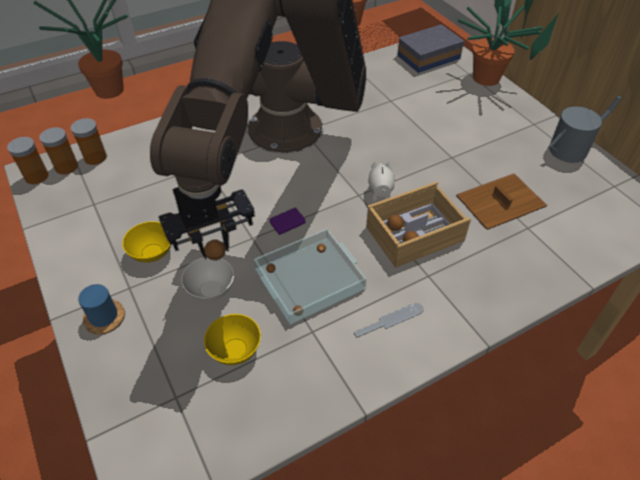

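```bash
python3 - <<'E'
from pick import *
import pickle
c=pickle.load(open("o_w.pkl","rb"))
q=pix2w("wrist",[(231,96),(385,96),(308,15),(308,178)],.058,c); print(q, q[:2].mean(0),q[2:].mean(0))
b=np.r_[q[2:].mean(0)[0],q[:2].mean(0)[1]]; print(b); np.save("bowl.npy",b)
off=np.array([.015,.0]); 
x,y=b+off
robot.servo_line([x,y,.13],RP,v=.2); robot.servo_line([x,y,.082],RP,v=.1)
robot.gripper_to(.058,15); robot.wait(.2); robot.servo_line([x,y,.2],RP,v=.2)
robot.servo_line([.62,y,.27],RP,v=.25); robot.wait(.1)
im=shot("wrist","p_w"); pickle.dump(cal("wrist"),open("p_w.pkl","wb")); print(robot.state()["time_s"])
E
```

```text
[[ 0.4944 -0.5321  0.058 ]
 [ 0.5026 -0.4021  0.058 ]
 [ 0.4366 -0.4625  0.058 ]
 [ 0.5673 -0.4722  0.058 ]] [ 0.4985 -0.4671  0.058 ] [ 0.502  -0.4673  0.058 ]
[ 0.502  -0.4671]
49.2917
```

View pics/p_w.png

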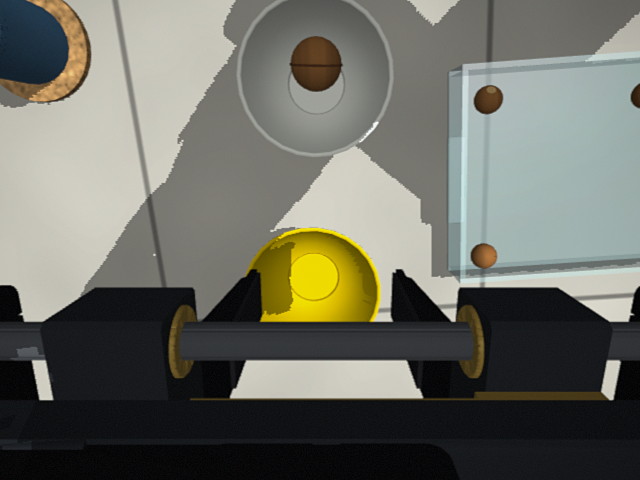

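```bash
python3 - <<'E'
from pick import *
import pickle
pick([.563,.0605])
robot.move_ptp([.62,-.467,.27],RP); robot.wait(.1)
c=cal("wrist"); im=shot("wrist","q_w"); pickle.dump(c,open("q_w.pkl","wb")); print(robot.state()["time_s"],robot.state()["finger_gap"])
E
```

```text
pre [1.3058 0.1539 0.7101]
gap 0.045390768197191636
lift gap 0.04530047733473612 [ 0.9582 -0.1188 -0.7192] 54.075
56.1583 0.04537895639878138
```

View pics/q_w.png

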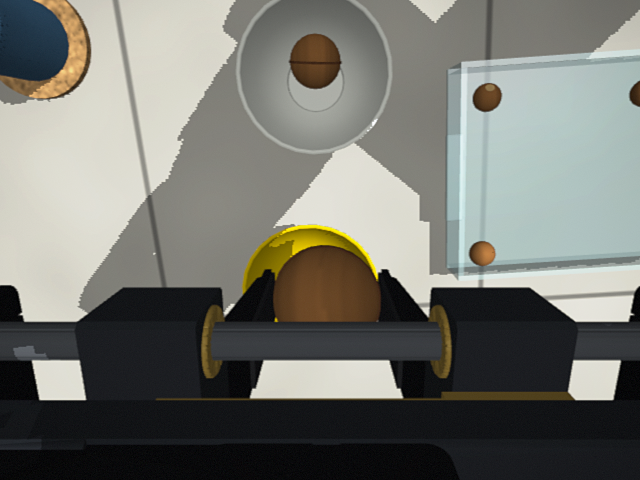

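```bash
python3 - <<'E'
from pick import *
import pickle
c=pickle.load(open("q_w.pkl","rb"))
q=pix2w("wrist",[(237,74),(392,74),(315,-6),(315,154)],.058,c); print(q[:2].mean(0),q[2:].mean(0)); print(pix2w("wrist",[(315,61.5)],.033,c))
b=np.load("bowl.npy"); x,y=b+[.03,0]
robot.servo_line([x,y,.13],RP,v=.2); robot.servo_line([x,y,.082],RP,v=.1)
robot.gripper_to(.058,15); robot.wait(.2); robot.servo_line([x,y,.2],RP,v=.2)
robot.servo_line([.62,y,.27],RP,v=.25); robot.wait(.1)
im=shot("wrist","r_w"); print(robot.state()["time_s"])
pick([.6342,.063])
robot.move_ptp([.62,-.467,.27],RP); robot.wait(.1)
c=cal("wrist"); im=shot("wrist","s_w"); pickle.dump(c,open("s_w.pkl","wb")); print(robot.state()["time_s"],robot.state()["finger_gap"])
E
```

```text
[ 0.5016 -0.4671  0.058 ] [ 0.5045 -0.4668  0.058 ]
[[ 0.4878 -0.4663  0.033 ]]
59.9583
pre [-0.9092 -0.4296 -0.035 ]
gap 0.0453102679758504
lift gap 0.045401805070012326 [-0.2189  0.0292 -0.7498] 64.7333
66.8167 0.04540834866087706
```

View pics/s_w.png

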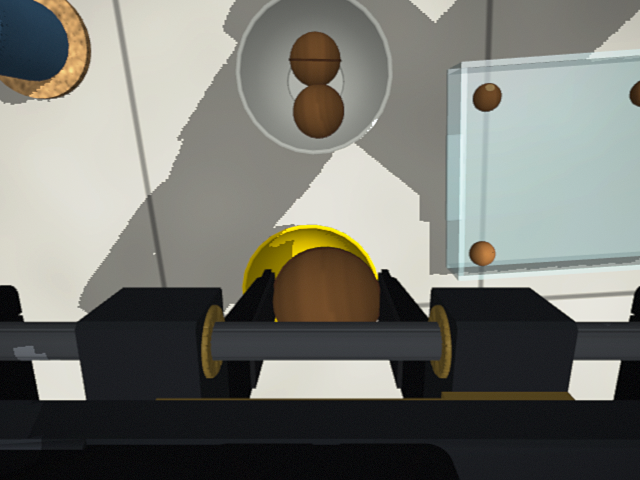

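```bash
python3 - <<'E'
from pick import *
b=np.load("bowl.npy"); x,y=b+[.004,.028]
robot.servo_line([x,y,.13],RP,v=.2); robot.servo_line([x,y,.088],RP,v=.1)
robot.gripper_to(.054,15); robot.wait(.2); robot.servo_line([x,y,.2],RP,v=.2)
robot.move_ptp([.62,b[1],.27],RP); robot.wait(.1)
im=shot("wrist","t_w"); 
robot.move_ptp([.45,-.30,.35],RP); robot.wait(.2); shot("top","t_t"); shot("scene","t_s"); print(robot.state()["time_s"])
E
```

```text
71.85
```

View pics/t_w.png

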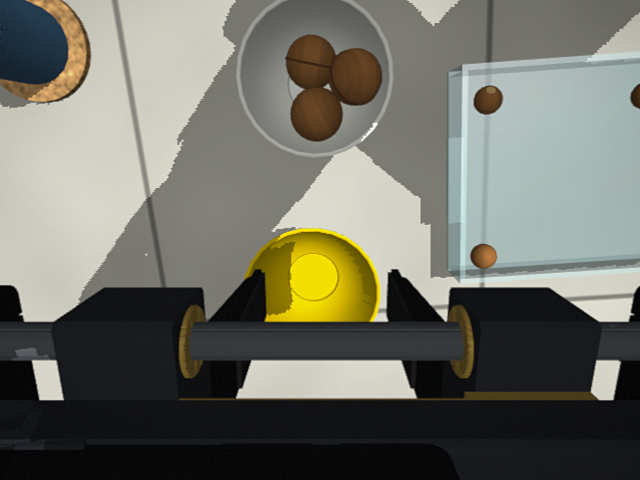

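View pics/t_s.png

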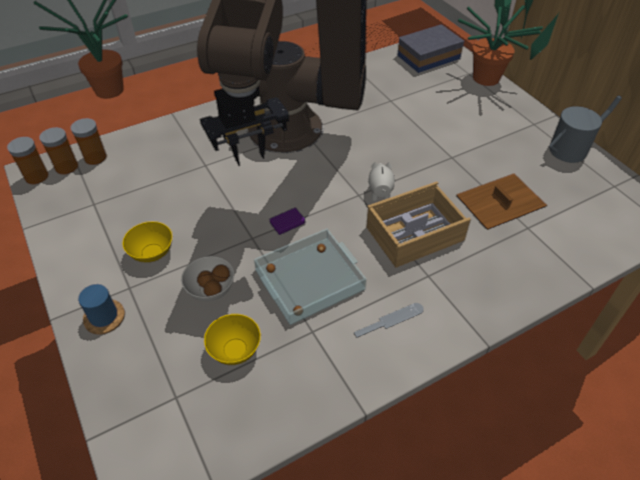

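View pics/t_t.png

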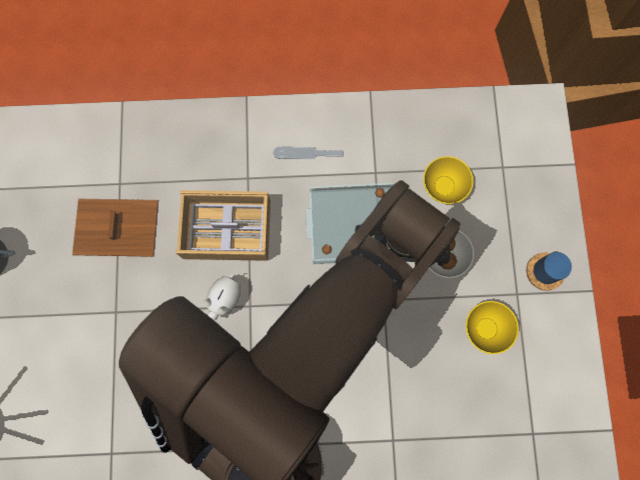

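```bash
python3 - <<'E'
from h import *
print(robot.state()["joint_velocities"].round(3)); robot.close_job()
E
```

```text
[ 0.001 -0.007  0.005  0.001  0.001 -0.   ]
the job is handed in; nothing more can be done
```

The job is done and handed in at about 72 s of the 192 s allowed.

**What I did:**
- I slid the lid out along the box's +y and laid it flat on the shelf.
- I lifted the riddle level and shook it over the dish with six 60 mm strokes. That dropped all three small nuts that were there.
- I stood the riddle back in the box and moved the three big nuts one by one into the white bowl.

**Last checks:**
- **Big nuts:** the wrist and scene pictures show three in the white bowl, with none left in the riddle or dish.
- **Small nuts:** the scene picture shows three in the dish.
- **Lid and riddle:** the lid lies flat and the empty riddle stands in the box.
- **Bystanders:** the piggy bank, scrub pad, lifter and yellow bowls look where they were.
- **Bowl:** I saw no movement of it between looks.
- **Forces:** readings stayed low. The highest I logged was about 12 N, when setting the lid down.

**One disagreement:** the top and scene cameras differed from the wrist camera by 4–11 mm in x. I used the wrist readings for the grasps and drops, leaning slightly towards the top camera for the dish centre. Every grasp held.

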